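# Turn the induction hob up four clicks and start it

## Task

The berries in the steel bowl on the induction hob need more heat. With a fingertip against its lever, turn the hob's heat dial up (clockwise seen from above) by exactly four clicks from where it stands, without going past the fourth, so that it rests in that click; then press the green start button fully down and let it come up again. Only touch and push, do not pick anything up, and leave the bowl, the syrup bottle, the measuring cup and the timer where they stand.

Things in the scene. Friction and masses are not known exactly. Their poses are not given: they have to be found in the camera images.
- dial (a joint): Angle of the heat dial in rad, growing clockwise seen from above. Click stops every 0.419 rad (24 degrees) from 0 to 4.189, end stops at both ends; it starts at rest in one of the stops 0 to 3. About 4 to 7 N sideways on the lever's outer half starts it from a stop; the push eases, and half-way to the next stop it snaps on into it by itself, ahead of the fingertip. Left alone it stays there.
- dial_axis (a point): Point on the dial's upright axis, 16.5 mm above the hob's flat control panel; its own x axis points outwards along the lever. The dial has a flat round black skirt of radius 35 mm, its top 6 mm above the panel, and on it a silver hub of radius 13.5 mm with the finger lever. On the panel round it eleven dots, one to a click stop, grow in size clockwise.
- lever_end (a point): Point inside the dial's lever, 36 mm from the axis, as high as dial_axis; it turns with the dial, about 15 mm a click. The lever is straight, 10 mm wide, reaches from the hub to 44 mm from the axis on one side only, and stands from 7 to 26 mm above the panel; silver, with a dark line along its top.
- start_top (a point): Centre of the top of the round green start button (30 mm across, in a steel collar 46 mm across) on the same panel, 115 mm from the dial's axis on the side away from the robot; its top is 16 mm above the panel and 10 mm above the collar, and it is pressed straight down.
- start (a joint): Travel of the start button in m: 0 up, 0.006 fully down; a spring returns it. It begins to move at 1.5 N and takes 5 N to go fully down.
- plate_centre (a point): Centre of the hob's square black glass plate, on its surface, 61.5 mm above the worktop; x axis away from the robot, y to the left. The hob is a fixed flat box 250 (x) x 340 x 60 mm, steel with a black top. From here the dial's axis lies at x -45, y -169 mm and the button at x +70, y -169 mm; the control panel is 1.5 mm lower than the glass.
- bowl: Loose steel bowl, 150 mm across and 60 mm high, with a few berries, standing on the glass plate; origin at the centre of its underside. Its rim comes to about 85 mm or more from the dial's axis. Leave it standing.
- squeeze_bottle: Loose white squeeze bottle with a red nozzle, 56 mm across and 184 mm high, left of the hob; origin at the centre of its underside. Leave it alone.
- measuring_cup: Loose steel measuring cup with a strap handle, 74 x 103 x 74 mm, left of the hob; origin at the centre of its underside. Leave it alone.
- timer: Loose white kitchen timer with a small red dial of its own (not the dial to turn), 94 x 68 x 34 mm, lying at the left front; origin at the centre of its underside. Leave it alone.

How it is judged (in metres and radians):
On the way, in this order (a step that is already met when the one before it is completed fails the run):
1. the dial rests four clicks up from its start (distance of lever_end from where it was at the start of the episode between 0.0504 and 0.0564 m and velocity of joint dial below 0.2 rad/s), for 0.2 s.
2. the start button is pressed fully down (value of joint start above 0.005 m), for 0.05 s.
At the end, for the whole second after the job is handed in: the dial rests in the fourth click from its start (within 0.3 of a click), the start button is up again, and the bowl, syrup bottle, measuring cup and timer are within 20 mm of where they stood (distance of lever_end from where it was at the start of the episode between 0.0504 and 0.0564 m and value of joint start below 0.0015 m and distance of each of bowl, squeeze_bottle, measuring_cup, timer from where it was at the start of the episode below 0.02 m); the robot touches nothing.
It fails at once if the dial was turned past the fourth click (distance of lever_end from where it was at the start of the episode above 0.0591 m).
It fails at once if the start button was pressed before the dial was set (value of joint start above 0.004 m and distance of lever_end from where it was at the start of the episode below 0.0482 m).
It fails at once if the bowl was shifted or lifted (distance of bowl from where it was at the start of the episode above 0.02 m).
It fails at once if the syrup bottle, measuring cup or timer was shifted or lifted (distance of any of squeeze_bottle, measuring_cup, timer from where it was at the start of the episode above 0.02 m).
It also fails if it takes over 59 s, if anything falls off the work surface, if the arm or the gripper's body presses on something with over 40 N, if the wrist force passes 120 N, or if a joint passes its speed limit or range.

## Robot

A 6-joint arm with a two-finger parallel gripper is mounted at the origin on the work surface; the furniture and walls round the work are solid. World frame = base frame: x ahead of the robot, y to its left, z up, the work surface at z = 0. Lengths are in mm, angles in rad, forces in N, time in s.
With the tool pointing down it reaches from about 150 to 775 mm from the base axis. Payload 6.1 kg.
Tool frame: the origin (TCP) lies between the finger pads; the fingertips stand 8 mm ahead of it and the grasp point (between the pads) lies 11 mm behind it; z points along the fingers, y is the direction in which the jaws open and shut (so a half turn about z gives the same grasp; the last joint's range is limited). The gripper opens to 85 mm and grips with 20 to 120 N. Pads are 22 mm wide; open, the fingers measure 114 mm over their backs; the gripper's body (76 mm by 85 mm) begins 54 mm behind the grasp point. The pads swing forward as they close: fully open they stand 13 mm farther back than shut.
Start: joints at [1.31, 0.126, -0.04, 1.405, 0, 1.571], TCP at [135.367, 507.232, 206.495] pointing down, gripper open.
Joint ranges: [-2.72, 2.72], [-0.95, 1.95], [-1.27, 1.35], [-1.78, 2.02], [-1.46, 1.47], [-3.14, 3.14]. Speed limits (rad/s): [2.39, 2.39, 3.01, 3.14, 3.14, 3.14].

## Interface

Orientations are given as a rotation vector (axis times angle).
In Python, from station import robot gives the robot as it stands. Calls block until the motion is done:
- robot.reach(position, orientation): joint-space move of the TCP to a pose.
- robot.servo_line(position, orientation=None, v=150, max_force=None): straight line of the TCP; orientation=None keeps the orientation; v is the mean speed in mm/s. With max_force (N) it stops when the force on the tool has changed by that much, and returns True; else False.
- robot.move_joints(angles): joint-space move.
- robot.let_go() and robot.close(effort=None): open the fingers fully, or close them until they stop; effort is the grip in N (None keeps the last).
- robot.dwell(seconds).
- robot.ik(position, orientation): joint angles nearest the present ones, or None.
- robot.state(): the state.
- robot.get_image(name): name is "scene" or "side" or "wrist"; returns a dict with "image" (400x640x3 uint8, red, green, blue), "K" (3x3 intrinsics, pixels), "rvec" (rotation vector, rad) and "tvec" (3), from world to camera coordinates, as OpenCV has them; the wrist camera has in their place "T_tool_cam" (4x4, takes a point from camera to tool coordinates, whose origin is the TCP and whose axes are the flange's). Camera axes: x right, y down, z forward; pixel columns grow to the right and rows downward; lengths in mm; the calibration is good to about 2 mm. A picture is of the moment at which its call begins: read the wrist's pose just before it. There is no depth.
A pose or a line that the arm cannot do raises robot.MotionError and nothing moves.
- robot.finish_job(): hands the job in, once; it reports no verdict.
The state is a dict: "time": time; "q": joint angles; "joint_velocities": joint speeds; "tau": joint torques, N m; "eef_pos": TCP position; "eef_rot": TCP orientation; "force": force on the tool from outside, world axes, zero at the start; "wrist_torque": the same for the moment, N m; "grip_width": opening from 0.0 (shut) to 1.0 (fully open).
Only numpy, scipy, OpenCV 4.12 (cv2) and the standard library are available. Lean on these libraries where they do the work, as an engineer would, in place of code of your own. Each camera call takes 0.05 s, during which the arm holds its last target.

## Working session

There is one attempt and no reset: what is moved stays moved. The work goes in short steps, each a Python script; the robot and the scene stay as the last script left them, time stands still between calls to the robot, and variables do not carry over. Pictures are saved under pics/ and viewed, and the job is handed in when it is done.

```bash
ls; mkdir -p pics; python3 - <<'E'
from station import robot
import cv2
s=robot.state(); print(s['time'],s['eef_pos'],s['eef_rot'],s['force'],s['grip_width'])
for n in ['scene','side','wrist']:
    d=robot.get_image(n); cv2.imwrite(f'pics/{n}0.png',d['image'][:,:,::-1])
    print(n,d['K'].tolist(),d.get('rvec'),d.get('tvec'),d.get('T_tool_cam'))
E
```

```text
pics
0.0 [135.24402224 506.80012974 205.70404003] [-4.08449553e-01 -3.11469417e+00  2.56052068e-03] [-0.46707434 -0.36924134  1.00576732] 1.000000712859974
scene [[368.5434798000242, 0.0, 318.98854006200463], [0.0, 368.5434798000242, 202.1082767386048], [0.0, 0.0, 1.0]] [ 1.91544246 -0.55163946  0.33503369] [-424.49303284  148.33966027  720.74246217] None
side [[367.83667796072666, 0.0, 317.64782655537147], [0.0, 367.83667796072666, 197.15045264765587], [0.0, 0.0, 1.0]] [ 2.13057908 -0.38332687  0.19408279] [-458.12485061  121.38150965  789.79510603] None
wrist [[288.8495334356152, 0.0, 317.93564670525495], [0.0, 288.8495334356152, 192.50178309571464], [0.0, 0.0, 1.0]] None None [[-4.59547199e-04 -9.55754079e-01 -2.94166498e-01  7.48776652e+01]
 [ 9.99999644e-01 -6.47261480e-04  5.40767783e-04  2.71291952e-01]
 [-7.07243657e-04 -2.94166145e-01  9.55754037e-01 -1.67422998e+02]
 [ 0.00000000e+00  0.00000000e+00  0.00000000e+00  1.00000000e+00]]
```

View pics/scene0.png

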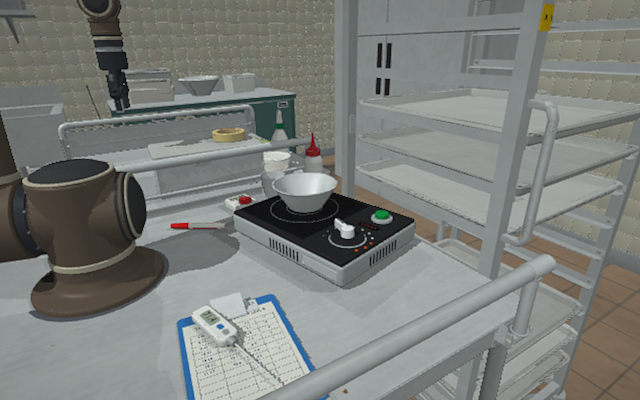

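View pics/side0.png

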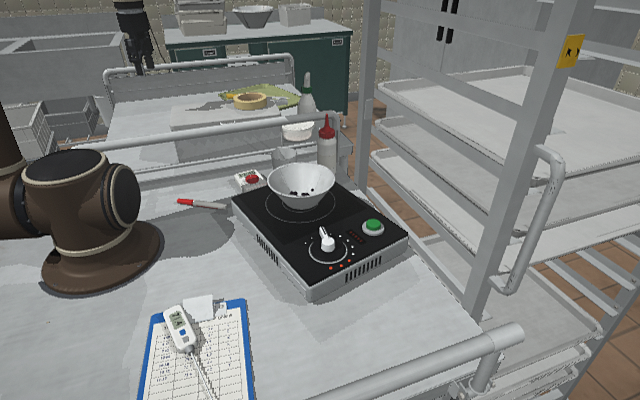

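View pics/wrist0.png

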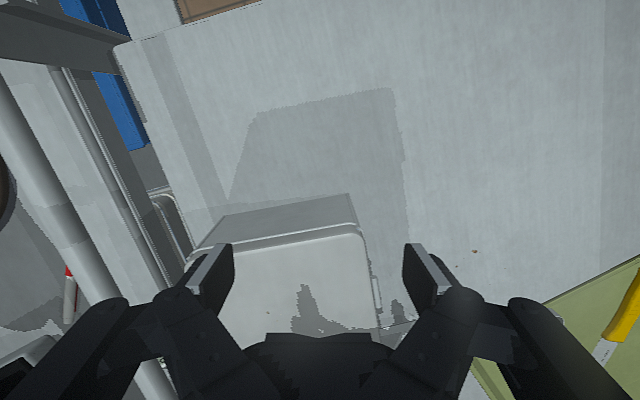

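The scene view shows the hob in the middle, with the dial at about (346,230) and the green button at about (381,214). In the side view they are at (327,242) and (373,226), and the lever points up-left, away from the viewer. The wrist view shows only the cart and the open fingers. Next I'll get a rough position from the two fixed cameras.

```bash
cat > h.py <<'E'
import numpy as np, cv2
from scipy.spatial.transform import Rotation as R
from station import robot
def cam(n):
    s=robot.state(); d=robot.get_image(n)
    if n=='wrist':
        T=np.eye(4);T[:3,:3]=R.from_rotvec(s['eef_rot']).as_matrix();T[:3,3]=s['eef_pos']
        M=T@np.array(d['T_tool_cam'])
    else:
        M=np.eye(4);M[:3,:3]=R.from_rotvec(d['rvec']).as_matrix();M[:3,3]=np.array(d['tvec']).ravel();M=np.linalg.inv(M)
    return d['image'],np.array(d['K']),M
def ray(K,M,px):
    v=M[:3,:3]@np.linalg.solve(K,[px[0],px[1],1.]); return M[:3,3],v/np.linalg.norm(v)
def onz(K,M,px,z):
    o,v=ray(K,M,px); return o+v*(z-o[2])/v[2]
def proj(K,M,P):
    c=np.linalg.inv(M)@np.append(P,1); u=K@c[:3]; return u[:2]/u[2]
def tri(rays):
    A=0;b=0
    for o,v in rays:
        P=np.eye(3)-np.outer(v,v);A=A+P;b=b+P@o
    return np.linalg.solve(A,b)
def blob(mask,roi=None):
    m=mask.astype(np.uint8)
    if roi: 
        z=np.zeros_like(m);z[roi[1]:roi[3],roi[0]:roi[2]]=1;m=m*z
    n,l,st,c=cv2.connectedComponentsWithStats(m)
    i=1+np.argmax(st[1:,4]); return c[i],st[i],(l==i)
def green(im):
    h=cv2.cvtColor(im,cv2.COLOR_RGB2HSV); return (h[...,0]>45)&(h[...,0]<85)&(h[...,1]>120)&(h[...,2]>60)
E
python3 - <<'E'
from h import *
rs=[]
for n,roi,dl in [('scene',(350,195,410,235),(346,222)),('side',(350,210,400,245),(327,236))]:
    im,K,M=cam(n); c,st,_=blob(green(im),roi); print(n,c,st,onz(K,M,c,75),'dial',onz(K,M,dl,80)); rs.append(ray(K,M,c))
    cv2.imwrite(f'pics/{n}_z.png',cv2.resize(im[170:300,220:420,::-1],None,fx=4,fy=4,interpolation=cv2.INTER_CUBIC))
print(tri(rs))
E
```

```text
scene [381.4        214.00909091] [375 210  14   9 110] [ 535.12439135 -197.15374071   75.        ] dial [ 444.38287235 -194.75743676   80.        ]
side [373.03053435 223.96183206] [367 219  14  11 131] [ 536.63314015 -195.6114905    75.        ] dial [ 433.17822716 -203.60735602   80.        ]
[ 537.96460258 -193.67370129   73.03572001]
```

View pics/side_z.png

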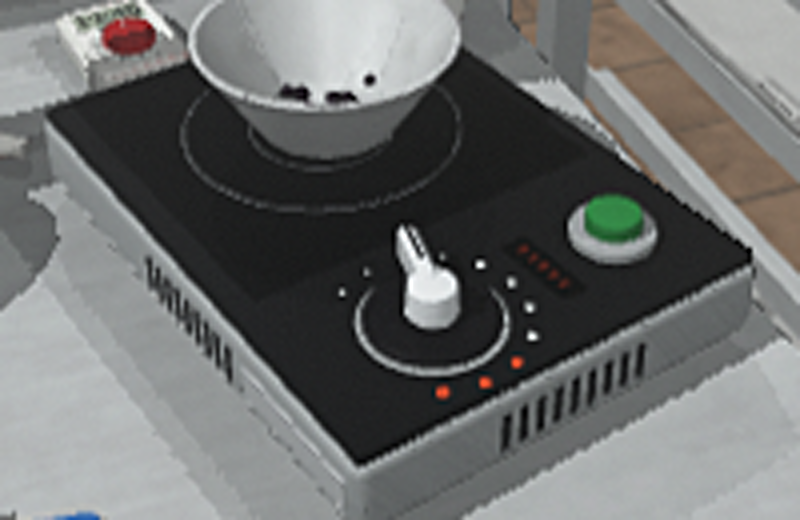

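The zoomed side view shows the lever pointing up-left towards the bowl. It covers one dot, with two smaller dots before it and eight after it, so it is at stop 2. The button triangulates to z ≈ 73 mm against an expected 76, which is within calibration. Next I'll close the gripper and look from above with the wrist camera.

```bash
cat >> h.py <<'E'
def ori(th):
    c,s=np.cos(th),np.sin(th)
    return R.from_matrix(np.array([[c,s,0],[s,-c,0],[0,0,-1.]])).as_rotvec()
E
python3 - <<'E'
from h import *
for a in range(-180,180,30):
    q=robot.ik([430,-195,80],ori(np.radians(a))); q2=robot.ik([395,-195,230],ori(np.radians(a)))
    print(a,None if q is None else np.round(q,2),None if q2 is None else np.round(q2,2))
E
```

```text
-180 [-0.43  0.06 -0.39  1.12  0.   -0.43] [-0.46 -0.03 -0.16  1.45  0.   -0.46]
-150 [-0.43  0.06 -0.39  1.12 -0.   -0.95] [-0.46 -0.03 -0.16  1.45 -0.   -0.98]
-120 [-0.43  0.06 -0.39  1.12  0.   -1.47] [-0.46 -0.03 -0.16  1.45  0.   -1.51]
-90 [-0.43  0.06 -0.39  1.12  0.   -2.  ] [-0.46 -0.03 -0.16  1.45  0.   -2.03]
-60 [-0.43  0.06 -0.39  1.12  0.   -2.52] [-0.46 -0.03 -0.16  1.45  0.   -2.55]
-30 [-0.43  0.06 -0.39  1.12 -0.   -3.04] [-0.46 -0.03 -0.16  1.45 -0.   -3.08]
0 [-0.43  0.06 -0.39  1.12  0.    2.72] [-0.46 -0.03 -0.16  1.45  0.    2.68]
30 [-0.43  0.06 -0.39  1.12 -0.    2.19] [-0.46 -0.03 -0.16  1.45 -0.    2.16]
60 [-0.43  0.06 -0.39  1.12  0.    1.67] [-0.46 -0.03 -0.16  1.45  0.    1.64]
90 [-0.43  0.06 -0.39  1.12  0.    1.15] [-0.46 -0.03 -0.16  1.45  0.    1.11]
120 [-0.43  0.06 -0.39  1.12  0.    0.62] [-0.46 -0.03 -0.16  1.45  0.    0.59]
150 [-0.43  0.06 -0.39  1.12  0.    0.1 ] [-0.46 -0.03 -0.16  1.45  0.    0.07]
```

```bash
python3 - <<'E'
from h import *
robot.close()
s=robot.state(); p=s['eef_pos']
robot.servo_line([p[0],p[1],330],v=200)
robot.reach([480,-224,330],ori(np.pi/2))
robot.servo_line([480,-224,190],v=150)
robot.dwell(.3)
im,K,M=cam('wrist'); np.savez('w1.npz',im=im,K=K,M=M)
cv2.imwrite('pics/w1.png',im[:,:,::-1]); s=robot.state();print(s['time'],s['eef_pos'])
E
```

```text
6.0583 [ 480.17670261 -224.09837039  190.3551966 ]
```

View pics/w1.png

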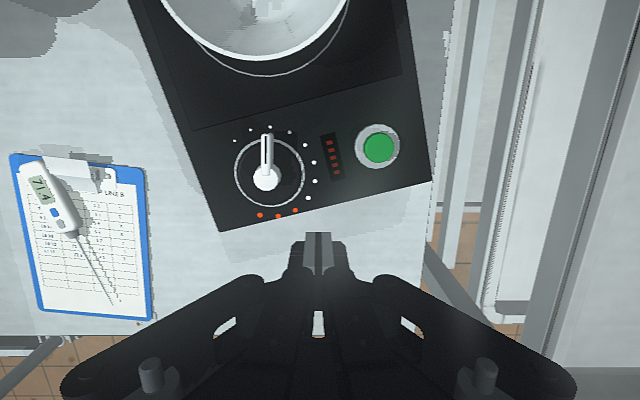

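The wrist view shows the hob yawed about 12–15°. The dial hub is near (266,179), the lever points up to about (266,134) onto the third dot at (270,127), and all 11 dots are visible. The green button is at (379,147). I'll fit a circle to the dots on the panel plane.

```bash
cat > meas.py <<'E'
from h import *
def dots(im,K,M,c0,rmin=42,rmax=62):
    # bright or red blobs within annulus about the guess
    hsv=cv2.cvtColor(im,cv2.COLOR_RGB2HSV)
    m=((im.max(2)>110)).astype(np.uint8)
    n,l,st,c=cv2.connectedComponentsWithStats(m)
    out=[]
    for i in range(1,n):
        if 1<=st[i,4]<60:
            w=(im.max(2).astype(float)-50)*(cv2.dilate((l==i).astype(np.uint8),np.ones((3,3)))>0); w[w<0]=0
            ys,xs=np.nonzero(w); ww=w[ys,xs]
            px=np.array([(xs*ww).sum(),(ys*ww).sum()])/ww.sum()
            p=onz(K,M,px,60.)[:2]
            if rmin<np.hypot(*(p-c0))<rmax: out.append((p,st[i,4],px))
    return out
def circ(P):
    A=np.c_[2*P,np.ones(len(P))]; x=np.linalg.lstsq(A,(P**2).sum(1),rcond=None)[0]
    return x[:2],np.sqrt(x[2]+x[:2]@x[:2])
E
python3 - <<'E'
from meas import *
d=np.load('w1.npz'); im,K,M=d['im'],d['K'],d['M']
c,st,_=blob(green(im)); b=onz(K,M,c,76); print('btn',c,st,b)
hub=onz(K,M,(266,176),80)[:2]; print('hub guess',hub)
ds=dots(im,K,M,hub,36,70)
P=np.array([x[0] for x in ds]); cc,r=circ(P); print(len(P),cc,r)
for p,a,px in ds: print(px.round(1),a,np.hypot(*(p-cc)).round(1),np.degrees(np.arctan2(*(p-cc)[::-1])).round(1))
print('dist btn-dial',b[:2]-cc,np.hypot(*(b[:2]-cc)), np.degrees(np.arctan2(*(b[:2]-cc)[::-1])))
cv2.imwrite('pics/w1z.png',cv2.resize(im[110:235,210:410,::-1],None,fx=4,fy=4,interpolation=cv2.INTER_CUBIC))
E
```

```text
btn [378.35460993 147.15602837] [364 132  30  31 705] [ 539.50086921 -189.27191527   76.        ]
hub guess [ 429.24848478 -217.10505907]
14 [ 441.2242866  -214.93221944] 48.97184810107886
[269.7 126.5] 12 45.1 101.8
[250.  129.4] 7 50.7 125.3
[289.1 131.9] 10 40.2 75.3
[234.1 140.4] 6 55.4 146.7
[328.9 142.2] 10 58.2 29.3
[304.6 144.5] 16 36.6 45.4
[330.8 149.7] 9 56.7 21.5
[332.6 157.3] 10 56.2 13.3
[313.5 162. ] 18 35.7 12.8
[334.5 164.5] 9 57.0 5.2
[314.5 180.6] 18 37.8 -18.8
[307.7 197.5] 19 42.1 -47.6
[294.8 209.7] 21 47.3 -72.8
[259.5 214.6] 23 56.9 -116.3
dist btn-dial [98.27658261 25.66030417] 101.57134388931645 14.633392416977197
```

View pics/w1z.png

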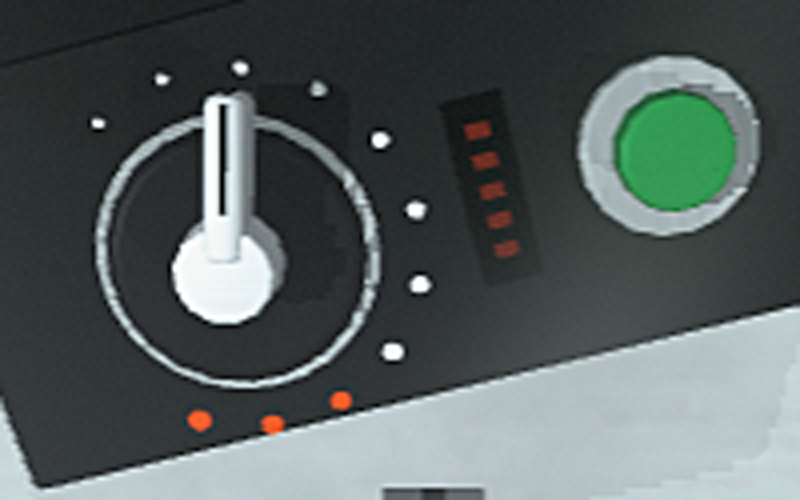

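```bash
python3 - <<'E'
from meas import *
d=np.load('w1.npz'); im,K,M=d['im'],d['K'],d['M']
hub=onz(K,M,(266,176),80)[:2]
ds=[x for x in dots(im,K,M,hub,36,70) if not 322<x[2][0]<340]
P=np.array([x[0] for x in ds]); P=np.vstack([P,onz(K,M,(210+272/4.-.4,110+424/4.-.4),60)[:2]])
cc,r=circ(P); print(len(P),cc,r)
for p in P: print(np.hypot(*(p-cc)).round(1),np.degrees(np.arctan2(*(p-cc)[::-1])).round(1))
c,_,_=blob(green(im)); b=onz(K,M,c,76)[:2]
print('btn-dial',np.hypot(*(b-cc)),np.degrees(np.arctan2(*(b-cc)[::-1])))
# lever dark line on top z=86
f=lambda u,v,z:onz(K,M,(210+u/4-.4,110+v/4-.4),z)[:2]
a,e=f(222,105,86),f(222,213,86); tip=f(219,94,86)
for n,p in (('line far',a),('line near',e),('tip',tip)): print(n,p,np.hypot(*(p-cc)).round(1),np.degrees(np.arctan2(*(p-cc)[::-1])).round(1))
print('line dir',np.degrees(np.arctan2(*(a-e)[::-1])))
ring=onz(K,M,(210+237/4,110+249/4),66); print('ring c',ring)
E
```

```text
11 [ 429.03616379 -219.12691886] 48.56164559347021
48.5 86.5
48.7 110.5
48.6 62.5
48.6 134.6
48.5 38.6
48.5 14.4
48.6 -9.5
48.6 -33.6
48.6 -57.5
48.6 -105.5
48.5 -81.8
btn-dial 114.42802271560127 15.123851564322772
line far [ 431.56597326 -177.28732242] 41.9 86.5
line near [ 430.18458662 -202.72024369] 16.4 86.0
tip [ 431.00790085 -174.77373135] 44.4 87.5
line dir 86.89104017584623
ring c [ 430.24413216 -216.56299075   66.        ]
```

The fit is clean. The dots lie on a circle of radius 48.6 mm spaced 24° apart, centred on (429.0, −219.1). The button is 114.4 mm away against 115 specified. The lever is at 86.5°, which is stop 2, so the target is −9.5°. Before choosing a push pose I'll check how close the bowl's rim is.

```bash
python3 - <<'E'
from meas import *
d=np.load('w1.npz'); im,K,M=d['im'],d['K'],d['M']
cc=np.array([429.0,-219.1])
P=np.array([onz(K,M,px,121.5)[:2] for px in [(180,30),(200,46),(225,57),(250,61),(280,58),(310,45),(330,27),(345,5)]])
c,r=circ(P); print('bowl rim',c,r,'axis->rim',np.hypot(*(c-cc))-r)
yaw=np.radians(15.1); pc=cc-R.from_euler('z',yaw).as_matrix()[:2,:2]@np.array([-45,-169]);print('plate centre',pc)
# planned push poses
for rho in (36,):
  for lev in (86.5,62,38,14,2):
    for off in (18,34):
      a=np.radians(lev); p=cc+rho*np.array([np.cos(a),np.sin(a)])+off*np.array([-np.sin(a),np.cos(a)])
      print(lev,off,p.round(1),'rim dist',(np.hypot(*(p-c))-75).round(1),np.round(robot.ik([*p,80],ori(a+np.pi)),2)[[3,4,5]], 'knuckle end',(np.hypot(*(p+57*np.array([-np.sin(a),np.cos(a)])-c)-75).round(1))
E
```

```text
File "<stdin>", line 12
    print(lev,off,p.round(1),'rim dist',(np.hypot(*(p-c))-75).round(1),np.round(robot.ik([*p,80],ori(a+np.pi)),2)[[3,4,5]], 'knuckle end',(np.hypot(*(p+57*np.array([-np.sin(a),np.cos(a)])-c)-75).round(1))
         ^
SyntaxError: '(' was never closed
```

```bash
python3 - <<'E'
from meas import *
d=np.load('w1.npz'); im,K,M=d['im'],d['K'],d['M']
cc=np.array([429.0,-219.1])
P=np.array([onz(K,M,px,121.5)[:2] for px in [(180,30),(200,46),(225,57),(250,61),(280,58),(310,45),(330,27),(345,5)]])
c,r=circ(P); print('bowl rim',c,r,'axis->rim',np.hypot(*(c-cc))-r)
for lev in (86.5,62,38,14,2):
    for off in (18,34):
      a=np.radians(lev); t=np.array([-np.sin(a),np.cos(a)]); p=cc+36*np.array([np.cos(a),np.sin(a)])+off*t
      q=robot.ik([*p,80],ori(a+np.pi))
      print(lev,off,p.round(1),'rim',round(np.hypot(*(p-c))-75,1),'knuckle',round(np.hypot(*(p+57*t-c))-75,1),round(np.hypot(*(p+40*t-c))-75,1),np.round(q,2))
E
```

```text
bowl rim [433.50168502 -39.93509229] 78.59133530865631 axis->rim 100.63011798592461
86.5 18 [ 413.2 -182.1] rim 68.6 knuckle 83.7 77.1 [-0.42  0.02 -0.43  1.12  0.   -1.92]
86.5 34 [ 397.3 -181.1] rim 70.7 knuckle 91.2 83.2 [-0.43 -0.01 -0.46  1.12  0.   -1.94]
62 18 [ 430.  -178.9] rim 64.0 knuckle 49.4 51.3 [-0.39  0.05 -0.41  1.12 -0.   -1.48]
62 34 [ 415.9 -171.4] rim 57.6 knuckle 49.8 49.5 [-0.39  0.02 -0.44  1.12 -0.   -1.47]
38 18 [ 446.3 -182.8] rim 68.4 knuckle 25.4 36.9 [-0.39  0.08 -0.37  1.12  0.   -1.05]
38 34 [ 436.4 -170.1] rim 55.2 knuckle 16.2 26.0 [-0.37  0.05 -0.4   1.12  0.   -1.03]
14 18 [ 459.6 -192.9] rim 80.2 knuckle 23.5 40.4 [-0.4   0.11 -0.34  1.12 -0.   -0.64]
14 34 [ 455.7 -177.4] rim 64.2 knuckle 7.6 24.4 [-0.37  0.09 -0.36  1.12 -0.   -0.62]
2 18 [ 464.3 -199.9] rim 87.9 knuckle 31.9 48.5 [-0.41  0.12 -0.32  1.13 -0.   -0.44]
2 34 [ 463.8 -183.9] rim 72.1 knuckle 16.5 32.9 [-0.38  0.11 -0.34  1.12 -0.   -0.41]
```

Everything clears the bowl. I'll approach on the lever's counter-clockwise side, descend, and feel for contact.

```bash
cat >> meas.py <<'E'
CC=np.array([429.0,-219.1])
def pose(lev,off,z,rho=36.):
    a=np.radians(lev); p=CC+rho*np.array([np.cos(a),np.sin(a)])+off*np.array([-np.sin(a),np.cos(a)])
    return [*p,z],ori(a+np.pi)
def where(lev):
    s=robot.state(); a=np.radians(lev); p=s['eef_pos'][:2]-CC; f=s['force']
    return 't %.2f off %.2f rho %.2f z %.1f F %s'%(s['time'],-p[0]*np.sin(a)+p[1]*np.cos(a),p[0]*np.cos(a)+p[1]*np.sin(a),s['eef_pos'][2],np.round(f,1))
E
python3 - <<'E'
from meas import *
p,o=pose(86.5,38,190); robot.reach(p,o)
p,o=pose(86.5,38,110); robot.servo_line(p,o,v=120)
p,o=pose(86.5,38,81); print(robot.servo_line(p,o,v=50,max_force=6)); robot.dwell(.2); print(where(86.5))
p,o=pose(86.5,6,81); print(robot.servo_line(p,o,v=15,max_force=2)); print(where(86.5)); robot.dwell(.2); print(where(86.5))
im,K,M=cam('wrist'); cv2.imwrite('pics/w2.png',im[:,:,::-1])
im,K,M=cam('side'); cv2.imwrite('pics/s2.png',cv2.resize(im[130:280,230:430,::-1],None,fx=4,fy=4))
E
```

```text
False
t 10.41 off 37.77 rho 35.91 z 81.3 F [-0.6 -0.2 -0.8]
False
t 12.69 off 6.06 rho 35.99 z 81.0 F [0.6 0.3 0.5]
t 12.89 off 6.02 rho 36.00 z 81.0 F [ 0.  -0.3  0. ]
```

View pics/w2.png

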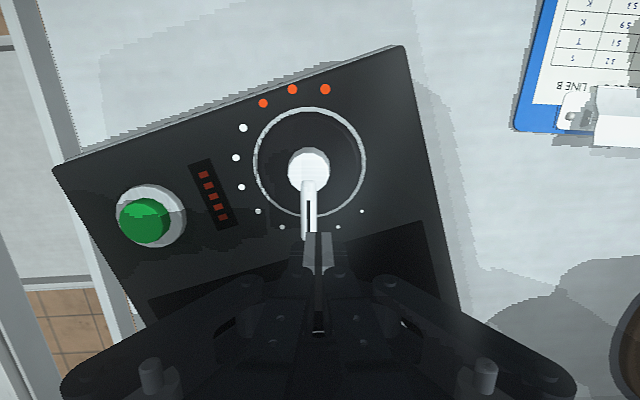

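View pics/s2.png

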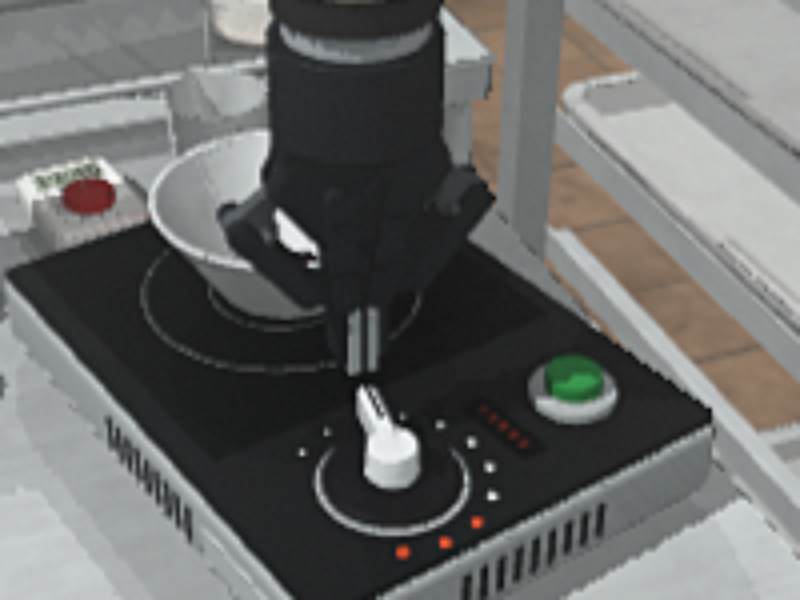

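There was no contact. The wrist view shows the closed fingertips at (318,233) at the end of the lever, and in the side view they are at about (320,222), just beyond the lever's end or above it. I'll triangulate the fingertips to see where they really are.

```bash
python3 - <<'E'
from meas import *
s=robot.state(); print(s['grip_width'],s['eef_pos'],R.from_rotvec(s['eef_rot']).as_matrix().round(3).tolist())
T=np.eye(4);T[:3,:3]=R.from_rotvec(s['eef_rot']).as_matrix();T[:3,3]=s['eef_pos']
for n,(x,y,w,h) in [('side',(280,190,100,75)),('scene',(300,175,100,75))]:
    im,K,M=cam(n); 
    z=cv2.resize(im[y:y+h,x:x+w,::-1],None,fx=8,fy=8,interpolation=cv2.INTER_CUBIC)
    for tp,col in [((0,0,8),(0,0,255)),((11,0,8),(0,255,255)),((-11,0,8),(255,0,255)),((0,0,-30),(255,255,0))]:
        px=proj(K,M,(T@[*tp,1])[:3]); print(n,tp,px.round(1)); cv2.circle(z,tuple(int(v) for v in (px-[x,y]+.5)*8),4,col,-1)
    cv2.imwrite(f'pics/{n}3.png',z)
E
```

```text
-0.002354561606735522 [ 425.2161217  -182.81026796   81.01257096] [[-0.061, -0.998, 0.0], [-0.998, 0.061, -0.0], [0.0, -0.0, -1.0]]
side (0, 0, 8) [319.4 233.3]
side (11, 0, 8) [321.  236.8]
side (-11, 0, 8) [317.8 230. ]
side (0, 0, -30) [319.3 217.9]
scene (0, 0, 8) [334.8 225.2]
scene (11, 0, 8) [337.6 227.4]
scene (-11, 0, 8) [332.1 223.1]
scene (0, 0, -30) [334.8 208.2]
```

View pics/side3.png

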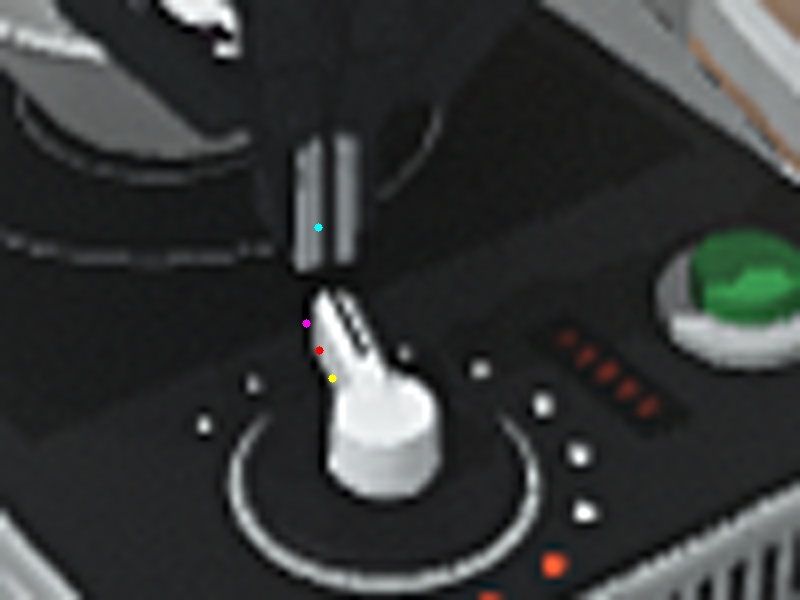

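View pics/scene3.png

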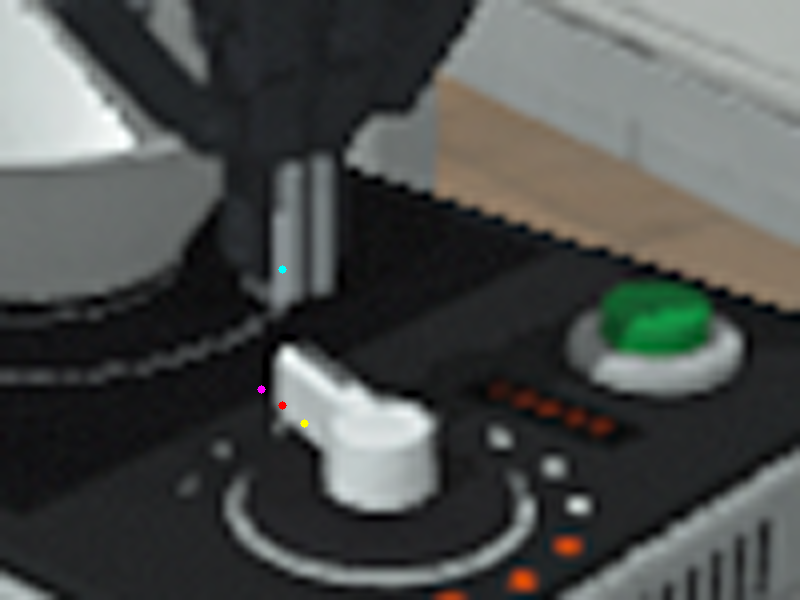

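```bash
python3 - <<'E'
from meas import *
s=robot.state();T=np.eye(4);T[:3,:3]=R.from_rotvec(s['eef_rot']).as_matrix();T[:3,3]=s['eef_pos']
rs=[]
for n,px in [('side',(320.4,223)),('scene',(337,212))]:
    im,K,M=cam(n); rs.append(ray(K,M,px))
imw,K,M=cam('wrist'); rw=ray(K,M,(318,233.5))
for nm,r in (('2',rs),('3',rs+[rw]),('side+w',[rs[0],rw]),('scene+w',[rs[1],rw])):
    p=tri(r); print(nm,p.round(1),'tool',(np.linalg.inv(T)@[*p,1]).round(1)[:3],[round(np.linalg.norm(np.cross(p-o,v)),1) for o,v in r])
# check of the lever too
g=[((280+387/8-.5,190+405/8-.5),'side'),((300+380/8-.5,175+420/8-.5),'scene')]
r=[]
for px,n in g:
    im,K,M=cam(n); r.append(ray(K,M,px))
print('hub top centre',tri(r))
E
```

```text
2 [ 423.3 -193.7  107.2] tool [ 11.    1.2 -26.2] [np.float64(0.1), np.float64(0.1)]
3 [ 424.9 -190.6  105.2] tool [  7.8  -0.2 -24.2] [np.float64(0.7), np.float64(0.5), np.float64(0.3)]
side+w [ 425.1 -189.4  103.5] tool [  6.6  -0.3 -22.5] [np.float64(0.0), np.float64(0.0)]
scene+w [ 425.1 -190.6  105.7] tool [  7.8  -0.4 -24.7] [np.float64(0.2), np.float64(0.2)]
hub top centre [ 428.44467908 -220.4309121    84.29561554]
```

The three views agree that the fingertips are really about 25 mm behind the TCP, not 8 mm ahead of it. The tips are therefore at z ≈ 106, and they passed over the lever, whose top is at 86. The hub triangulates to (428,−220,84), which agrees with the dial fit. I'll back off to the counter-clockwise side and find the tip height by touching the panel gently.

```bash
python3 - <<'E'
from meas import *
p,o=pose(86.5,36,81); robot.servo_line(p,o,v=80)
p,o=pose(86.5,36,56); print(robot.servo_line(p,o,v=40,max_force=4)); print(where(86.5))
p,o=pose(86.5,36,30); print(robot.servo_line(p,o,v=12,max_force=3)); print(where(86.5)); robot.dwell(.1); print(where(86.5))
for n,(x,y,w,h) in [('side',(280,170,100,75)),('scene',(300,165,100,75))]:
    im,K,M=cam(n); cv2.imwrite(f'pics/{n}4.png',cv2.resize(im[y:y+h,x:x+w,::-1],None,fx=8,fy=8,interpolation=cv2.INTER_CUBIC))
E
```

```text
False
t 14.64 off 35.96 rho 36.00 z 56.0 F [-0.3  0.6  0.2]
True
t 16.19 off 35.96 rho 35.98 z 35.3 F [-0.  -0.3  4.5]
t 16.29 off 35.97 rho 36.01 z 35.2 F [-0.1 -0.3  5.1]
```

View pics/side4.png

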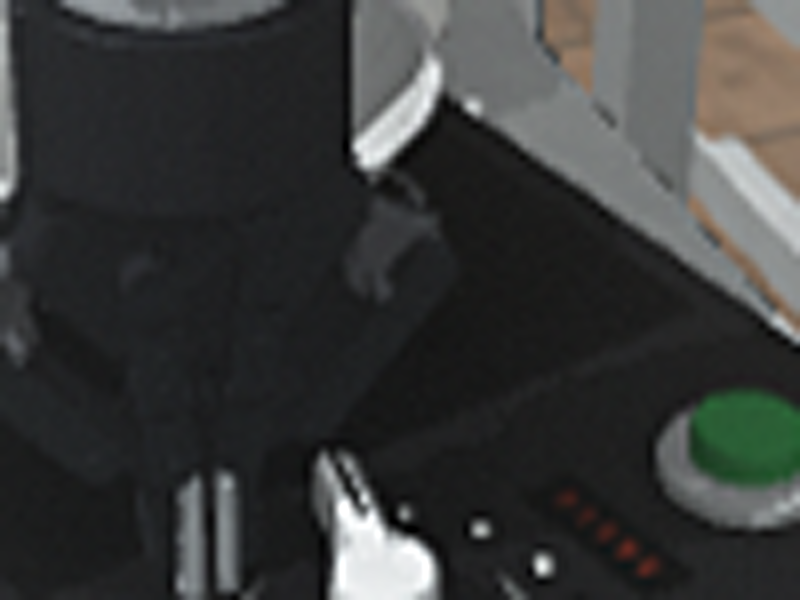

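View pics/scene4.png

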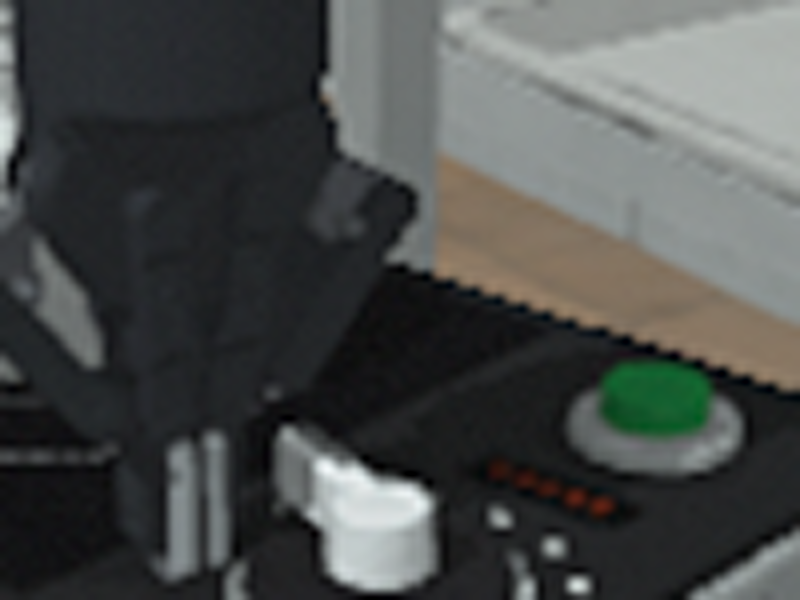

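Panel contact came at TCP z = 35.3, so the tips are 24.7 mm behind the TCP, which matches the triangulated value. I'll lift the tips to about 70 mm (TCP z = 45) and feel for the lever's side.

```bash
python3 - <<'E'
from meas import *
p,o=pose(86.5,36,45); robot.servo_line(p,o,v=40); robot.dwell(.1)
p,o=pose(86.5,10,45); print(robot.servo_line(p,o,v=15,max_force=2)); print(where(86.5)); robot.dwell(.1); print(where(86.5))
E
```

```text
True
t 18.04 off 18.81 rho 36.23 z 44.4 F [-0.   0.   0.3]
t 18.14 off 18.98 rho 36.31 z 44.2 F [-0.2 -0.1 -0.4]
```

```bash
python3 - <<'E'
from meas import *
for lv in (82.5,78.5,74.5,71.5):
    p,o=pose(lv,18.5,45); r=robot.servo_line(p,o,v=20,max_force=15); print(lv,r,where(lv))
robot.dwell(.1); print(where(71.5))
im,K,M=cam('wrist'); cv2.imwrite('pics/w5.png',im[:,:,::-1])
E
```

```text
82.5 False t 18.46 off 20.38 rho 36.08 z 44.1 F [-4.9  0.2 -0.6]
78.5 False t 18.75 off 21.90 rho 35.89 z 43.8 F [-9.9  0.1  0.9]
74.5 False t 19.04 off 17.93 rho 36.02 z 45.1 F [-0.3  0.  -0.3]
71.5 False t 19.30 off 18.01 rho 36.03 z 45.2 F [-1.   0.3  0.8]
t 19.40 off 18.30 rho 35.99 z 45.1 F [ 0.1  0.1 -0.1]
```

View pics/w5.png

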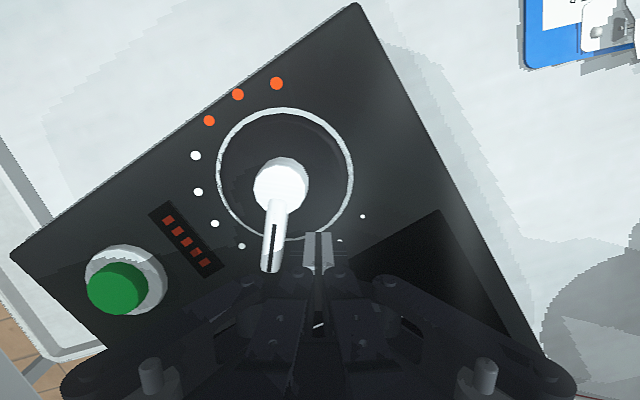

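The first click worked. Force rose to about 10 N and then dropped, and the wrist view shows the lever, with its tip at (270,265), clear ahead of the fingertips at (318,235). I'll repeat the push in steps for clicks 2 and 3.

```bash
cat >> meas.py <<'E'
def click(start):
    "push the lever resting at angle start on by one click; stop once the force has dropped (snap)"
    pk=0
    for d in (0,3,6,8,10,12,13.5,15,16.5):
        lv=start-d; p,o=pose(lv,18.5,45); r=robot.servo_line(p,o,v=25,max_force=18)
        a=np.radians(lv); f=robot.state()['force'][:2]@np.array([-np.sin(a),np.cos(a)]); pk=max(pk,f)
        print(d,r,'Ft %.1f'%f,where(lv))
        if pk>4 and f<1.5 and d>=10: break
    return lv
E
python3 - <<'E'
from meas import *
click(62.5); lv=click(38.5)
robot.dwell(.1)
im,K,M=cam('wrist'); np.savez('w6.npz',im=im,K=K,M=M); cv2.imwrite('pics/w6.png',im[:,:,::-1])
E
```

```text
0 False Ft 0.6 t 19.85 off 18.67 rho 35.96 z 44.9 F [-0.5  0.4 -0.1]
3 False Ft 4.8 t 20.10 off 19.63 rho 35.86 z 44.7 F [-4.3  2.2  0.9]
6 False Ft 8.0 t 20.35 off 20.74 rho 35.72 z 44.5 F [-7.1  3.8  4.5]
8 False Ft 11.3 t 20.60 off 21.55 rho 35.59 z 44.4 F [-9.5  6.1  5.6]
10 False Ft -0.2 t 20.85 off 17.81 rho 36.15 z 45.2 F [-0.1 -0.5  0.5]
0 False Ft 1.3 t 21.39 off 18.27 rho 36.15 z 45.1 F [-0.6  1.2  0.8]
3 False Ft 3.9 t 21.64 off 19.38 rho 36.04 z 45.0 F [-2.5  3.   2.2]
6 False Ft 8.7 t 21.89 off 20.54 rho 35.89 z 44.8 F [-4.9  7.3  3.7]
8 False Ft 2.1 t 22.14 off 18.73 rho 36.09 z 45.1 F [-0.6  2.1  0.5]
10 False Ft -0.2 t 22.39 off 17.72 rho 36.15 z 45.2 F [ 0.1 -0.2  0.4]
```

View pics/w6.png

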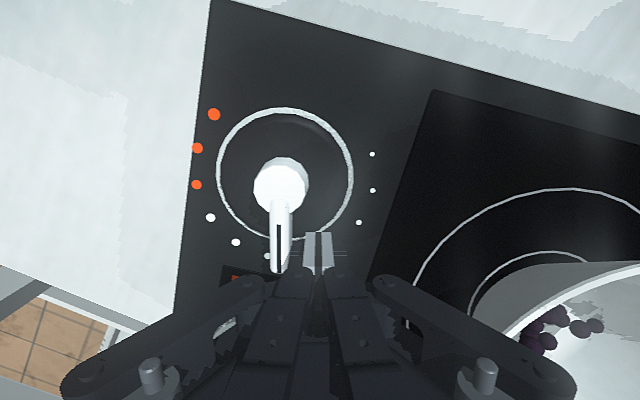

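The wrist view shows the lever's dark line from about (279,226) to (279,266). I'll measure its angle before the last click.

```bash
cat >> meas.py <<'E'
def lever_angle(im,K,M,line,tag):
    # line: two pixels (far, near) on the lever's dark line, top z=86
    a,e=[onz(K,M,p,86)[:2] for p in line]
    A=lambda v:np.degrees(np.arctan2(v[1],v[0])).round(1)
    print(tag,'dir',A(a-e),'from axis',A(a-CC),'r',np.hypot(*(a-CC)).round(1),np.hypot(*(e-CC)).round(1))
E
python3 - <<'E'
from meas import *
d=np.load('w6.npz'); im,K,M=d['im'],d['K'],d['M']
lever_angle(im,K,M,((279,266),(279,226)),'line')
for s in range(11): print(s,proj(K,M,[*(CC+48.6*np.array([np.cos(np.radians(134.5-24*s)),np.sin(np.radians(134.5-24*s))])),60]).round(0),end=' ')
E
```

```text
line dir 26.2 from axis 26.6 r 38.6 17.0
0 [372. 153.] 1 [373. 190.] 2 [359. 222.] 3 [334. 245.] 4 [302. 256.] 5 [268. 255.] 6 [236. 242.] 7 [211. 217.] 8 [196. 184.] 9 [197. 147.] 10 [214. 114.]
```

The line reads 26.4°, half-way between stops 4 (38.5°) and 5 (14.5°). It may have been caught mid-snap. I'll wait and look again.

```bash
python3 - <<'E'
from meas import *
robot.dwell(.3); print(where(28.5))
im,K,M=cam('wrist'); np.savez('w7.npz',im=im,K=K,M=M); cv2.imwrite('pics/w7.png',cv2.resize(im[80:280,180:400,::-1],None,fx=3,fy=3,interpolation=cv2.INTER_CUBIC))
im,K,M=cam('side'); cv2.imwrite('pics/s7.png',cv2.resize(im[170:270,260:410,::-1],None,fx=5,fy=5,interpolation=cv2.INTER_CUBIC))
E
```

```text
t 22.84 off 18.42 rho 35.98 z 45.0 F [-0.2  0.6 -0.3]
```

View pics/w7.png

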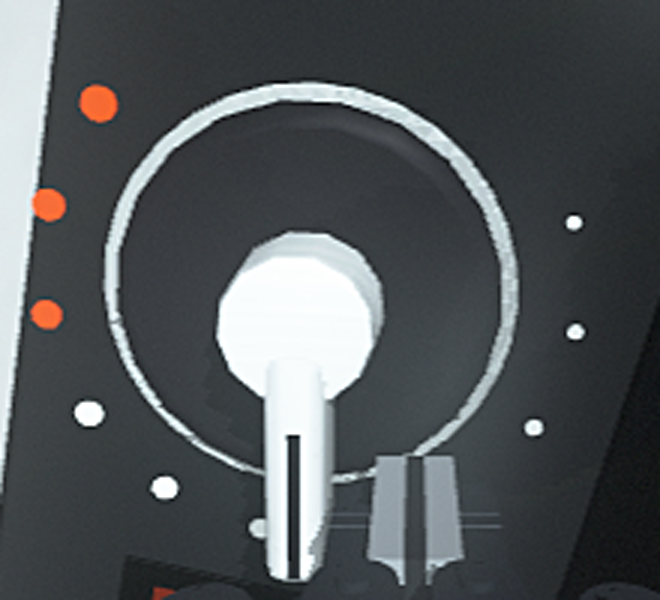

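View pics/s7.png

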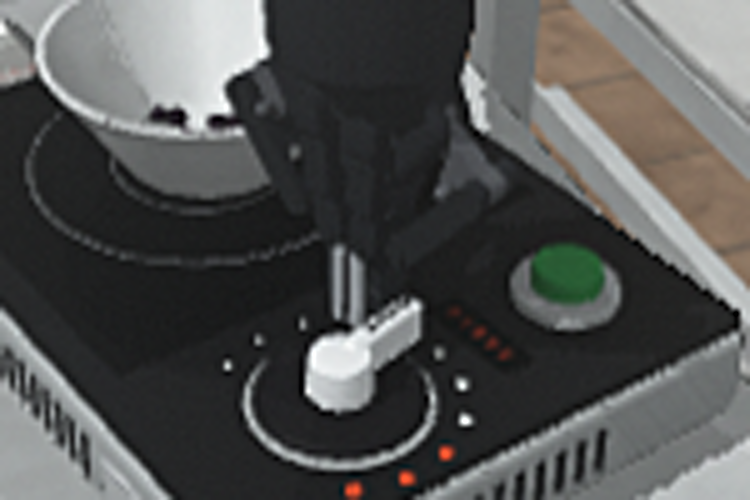

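The lever is parked at the half-way point, still touching the finger. My loop stopped too early because the force eases before the snap, so the force drop alone doesn't show a click. I'll push 15° past each stop, 3° over half-way, and confirm by camera. Finishing click 3 now.

```bash
python3 - <<'E'
from meas import *
for lv in (26.5,25,23.5):
    p,o=pose(lv,18.5,45); r=robot.servo_line(p,o,v=20,max_force=15); print(lv,r,where(lv))
robot.dwell(.4)
im,K,M=cam('wrist'); np.savez('w8.npz',im=im,K=K,M=M); cv2.imwrite('pics/w8.png',cv2.resize(im[80:280,180:400,::-1],None,fx=3,fy=3,interpolation=cv2.INTER_CUBIC))
for s in range(11): print(s,((proj(K,M,[*(CC+48.6*np.array([np.cos(np.radians(134.5-24*s)),np.sin(np.radians(134.5-24*s))])),60])-[180,80])*3).round(0),end=' ')
E
```

```text
26.5 False t 23.19 off 18.47 rho 36.03 z 45.0 F [ 0.6 -0.8  0.1]
25 False t 23.44 off 18.44 rho 36.00 z 45.0 F [-0.5  0.3  0. ]
23.5 False t 23.69 off 18.46 rho 36.01 z 45.0 F [-0.8 -0.1 -0.3]
0 [566. 198.] 1 [578. 308.] 2 [544. 407.] 3 [475. 483.] 4 [383. 525.] 5 [281. 530.] 6 [183. 497.] 7 [102. 429.] 8 [ 51. 334.] 9 [ 43. 225.] 10 [ 83. 121.]
```

View pics/w8.png

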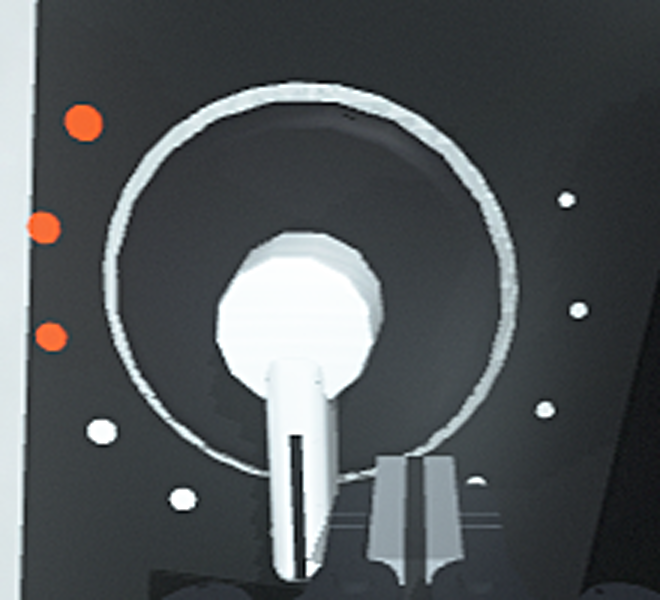

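```bash
python3 - <<'E'
from meas import *
d=np.load('w7.npz'); im,K,M=d['im'],d['K'],d['M']
f=lambda u,v:(180+u/3-.33,80+v/3-.33)
lever_angle(im,K,M,(f(293,577),f(293,436)),'w7')
d=np.load('w8.npz'); im,K,M=d['im'],d['K'],d['M']
lever_angle(im,K,M,(f(299,577),f(295,436)),'w8')
d=np.load('w8.npz'); im,K,M=d['im'],d['K'],d['M']
for u,v in ((301,245+70),): print('hub top centre via z86',onz(K,M,f(u,v),86)[:2])
im,K,M=cam('side'); cv2.imwrite('pics/s8.png',cv2.resize(im[170:270,260:410,::-1],None,fx=5,fy=5,interpolation=cv2.INTER_CUBIC))
im,K,M=cam('wrist'); cv2.imwrite('pics/w9.png',im[:,:,::-1]); print(where(23.5))
E
```

```text
w7 dir 26.1 from axis 26.0 r 41.9 16.3
w8 dir 22.6 from axis 22.5 r 41.8 16.3
hub top centre via z86 [ 425.21206571 -219.21604033]
t 24.24 off 18.53 rho 35.98 z 45.0 F [-0.2  0.3  0.1]
```

View pics/s8.png

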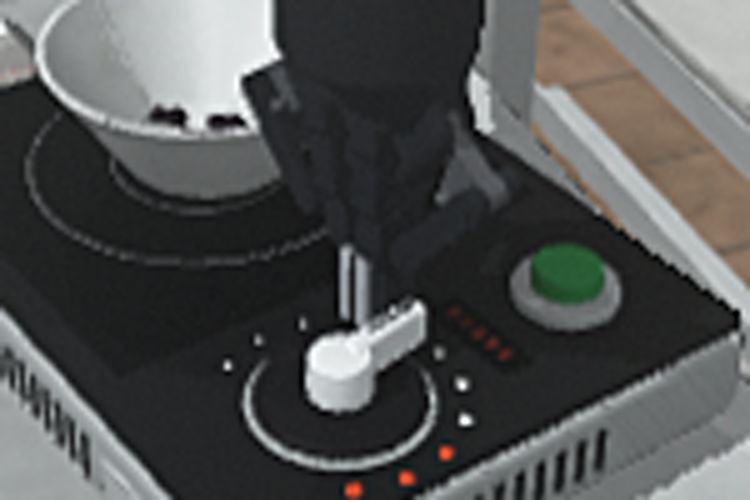

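View pics/w9.png

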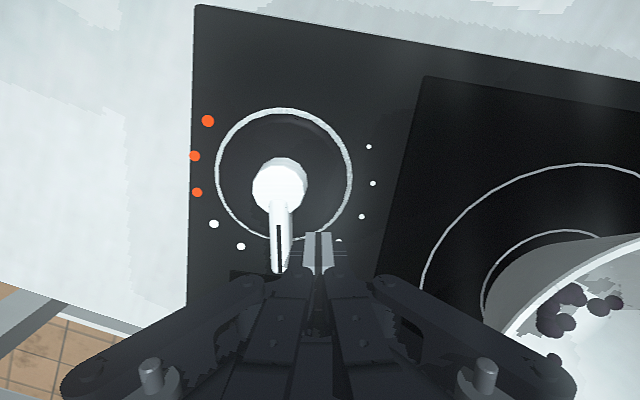

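The lever reads 22.6°, past half-way but not at stop 5, even though force is about zero. I'll back the finger off by 8 mm and see where the dial settles by itself.

```bash
python3 - <<'E'
from meas import *
p,o=pose(23.5,27,45); robot.servo_line(p,o,v=40); robot.dwell(.4); print(where(23.5))
im,K,M=cam('wrist'); np.savez('w10.npz',im=im,K=K,M=M); cv2.imwrite('pics/w10.png',cv2.resize(im[80:280,180:400,::-1],None,fx=3,fy=3,interpolation=cv2.INTER_CUBIC))
E
```

```text
t 25.00 off 26.92 rho 35.98 z 45.0 F [-0.4 -0.9  0.7]
```

View pics/w10.png

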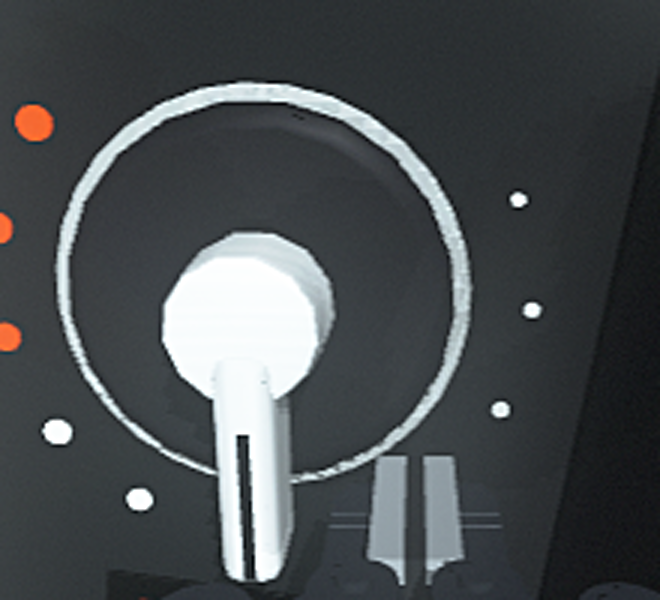

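```bash
python3 - <<'E'
from meas import *
f=lambda u,v:(180+u/3-.33,80+v/3-.33)
d=np.load('w10.npz'); im,K,M=d['im'],d['K'],d['M']
lever_angle(im,K,M,(f(249,577),f(242,436)),'w10')
for a in (38.5,26.5,22.5,14.5):
    u=np.array([np.cos(np.radians(a)),np.sin(np.radians(a))]); print(a,[((proj(K,M,[*(CC+r*u),86])-[180,80])*3).round(0).tolist() for r in (0,16.3,42)])
im,K,M=cam('wrist'); c=cv2.imread('pics/w5.png')[80:280,180:400]; cv2.imwrite('pics/w5z.png',cv2.resize(c,None,fx=3,fy=3,interpolation=cv2.INTER_CUBIC)) 
E
```

```text
w10 dir 22.7 from axis 22.6 r 41.8 16.3
38.5 [[237.0, 336.0], [269.0, 432.0], [317.0, 570.0]]
26.5 [[237.0, 336.0], [248.0, 435.0], [265.0, 577.0]]
22.5 [[237.0, 336.0], [241.0, 435.0], [247.0, 577.0]]
14.5 [[237.0, 336.0], [227.0, 434.0], [212.0, 574.0]]
```

View pics/w5z.png

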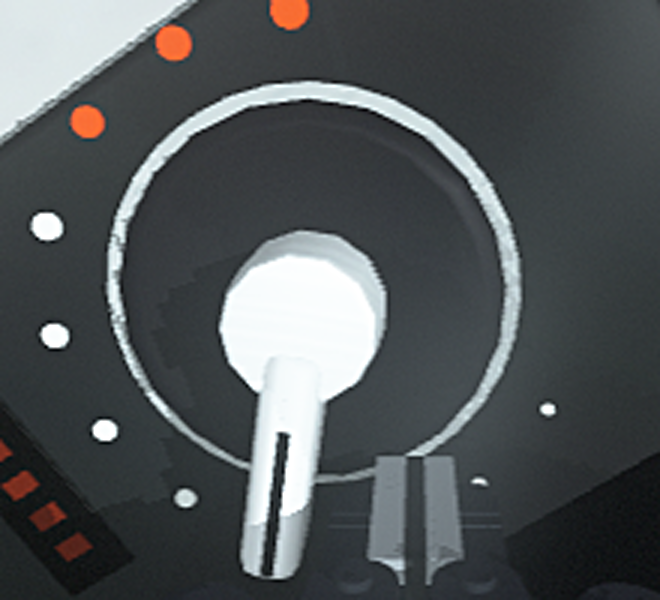

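Left alone the lever stays at 22.7°, so the detent isn't pulling it in here. I'll check where it stood after click 1, in w5.

```bash
python3 - <<'E'
from meas import *
f=lambda u,v:(180+u/3-.33,80+v/3-.33)
d=robot.get_image('wrist'); K=np.array(d['K'])
p,o=pose(71.5,18.3,45.1); T=np.eye(4);T[:3,:3]=R.from_rotvec(o).as_matrix();T[:3,3]=p; M=T@np.array(d['T_tool_cam'])
lever_angle(None,K,M,(f(270,575),f(283,433)),'w5')
s=robot.state(); s2=np.load('w10.npz')
cv2.imwrite('pics/w11.png',d['image'][80:280,180:400,::-1])
diff=np.abs(d['image'].astype(int)-s2['im']).max(2); print('px changed since w10',(diff>25).sum(), s['time'])
E
```

```text
w5 dir 64.1 from axis 63.6 r 41.9 16.0
px changed since w10 360 25.15
```

```bash
python3 - <<'E'
from meas import *
robot.dwell(.3)
im,K,M=cam('wrist'); np.savez('w12.npz',im=im,K=K,M=M)
o=np.load('w10.npz')['im']; diff=(np.abs(im.astype(int)-o).max(2)>25); ys,xs=np.nonzero(diff); print(len(xs),np.percentile(xs,[0,10,50,90,100]),np.percentile(ys,[0,10,50,90,100]))
cv2.imwrite('pics/w12.png',cv2.resize(im[80:280,180:400,::-1],None,fx=3,fy=3,interpolation=cv2.INTER_CUBIC))
E
```

```text
932 [ 23.  174.  294.5 560.9 639. ] [  1.   74.1 205.  307.  378. ]
```

View pics/w12.png

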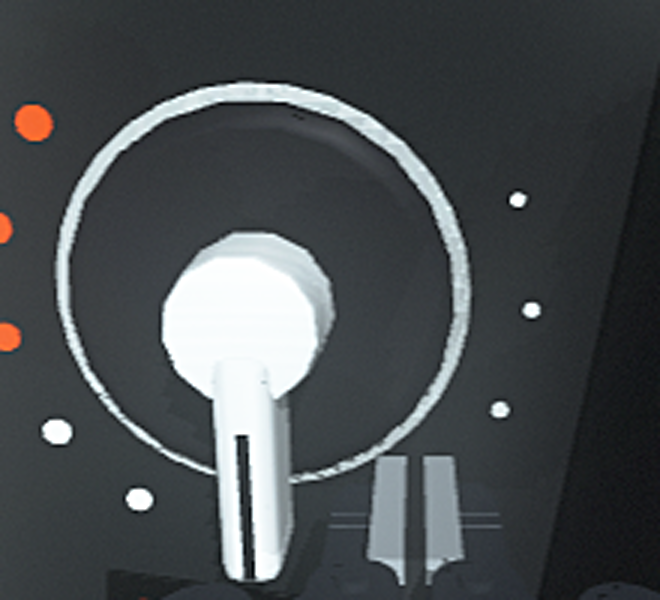

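It hasn't moved. I'll nudge it on towards stop 5 at 14.5° and watch the force and angle.

```bash
python3 - <<'E'
from meas import *
p,o=pose(23.5,19.5,45); robot.servo_line(p,o,v=40)
for lv in (22,20.5,19,17.5,16,14.5):
    p,o=pose(lv,18.7,45); r=robot.servo_line(p,o,v=20,max_force=12); print(lv,r,where(lv))
    if r: break
robot.dwell(.3);print(where(lv))
im,K,M=cam('wrist'); np.savez('w13.npz',im=im,K=K,M=M); cv2.imwrite('pics/w13.png',cv2.resize(im[80:280,180:400,::-1],None,fx=3,fy=3,interpolation=cv2.INTER_CUBIC))
for a in (26.5,20,14.5,10):
    u=np.array([np.cos(np.radians(a)),np.sin(np.radians(a))]); print(a,[((proj(K,M,[*(CC+r*u),86])-[180,80])*3).round(0).tolist() for r in (16.3,42)])
E
```

```text
22 False t 26.09 off 18.70 rho 35.96 z 45.0 F [ 0.3 -0.5 -0.2]
20.5 False t 26.34 off 18.77 rho 35.97 z 45.0 F [-0.2 -0.3 -0.3]
19 False t 26.59 off 18.72 rho 35.99 z 45.0 F [-0.3 -0.  -0.2]
17.5 False t 26.84 off 18.71 rho 35.98 z 45.0 F [-0.6  0.4 -0.6]
16 False t 27.09 off 18.71 rho 35.97 z 45.0 F [-0.  -0.3  0.3]
14.5 False t 27.34 off 18.71 rho 35.96 z 45.0 F [0.  0.6 0.2]
t 27.64 off 18.70 rho 36.00 z 45.0 F [-1.4 -0.2 -0.1]
26.5 [[316.0, 433.0], [353.0, 572.0]]
20 [[304.0, 435.0], [325.0, 576.0]]
14.5 [[294.0, 435.0], [301.0, 577.0]]
10 [[286.0, 435.0], [281.0, 576.0]]
```

View pics/w13.png

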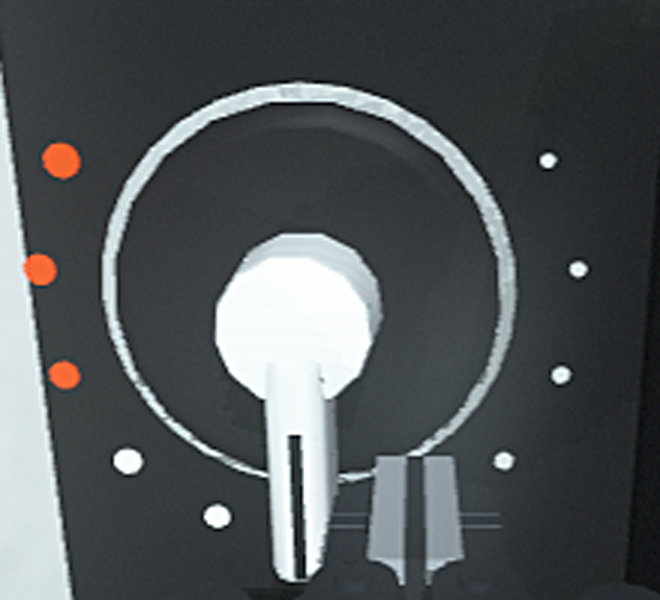

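The lever is now at 14.3° by the line at (294,436)–(300,577), which is stop 5, three clicks up. Click 4 next, in small steps, stopping just past half-way to look.

```bash
python3 - <<'E'
from meas import *
for d in (2,4,6,8,10,11.5,13):
    lv=14.5-d; p,o=pose(lv,18.5,45); r=robot.servo_line(p,o,v=25,max_force=18); print(d,r,where(lv))
    if r: break
robot.dwell(.3);print(where(lv))
im,K,M=cam('wrist'); np.savez('w14.npz',im=im,K=K,M=M); cv2.imwrite('pics/w14.png',cv2.resize(im[80:280,180:400,::-1],None,fx=3,fy=3,interpolation=cv2.INTER_CUBIC))
for a in (14.5,8.5,2.5,-4,-9.5,-15):
    u=np.array([np.cos(np.radians(a)),np.sin(np.radians(a))]); print(a,[((proj(K,M,[*(CC+r*u),86])-[180,80])*3).round(0).tolist() for r in (16.3,42)])
E
```

```text
2 False t 27.94 off 18.99 rho 35.88 z 44.9 F [-0.9  3.2  1.2]
4 False t 28.19 off 19.77 rho 35.76 z 44.9 F [-2.4  5.8  2.4]
6 False t 28.44 off 20.51 rho 35.60 z 44.8 F [-2.1  8.7  3.4]
8 False t 28.69 off 18.60 rho 35.97 z 45.0 F [-0.8  0.7  0.9]
10 False t 28.94 off 18.01 rho 36.16 z 45.0 F [0.4 0.5 0.7]
11.5 False t 29.19 off 18.26 rho 36.05 z 45.0 F [-0.8  0.2 -0. ]
13 False t 29.44 off 18.32 rho 36.05 z 45.0 F [-0.6 -0.2  0.9]
t 29.74 off 18.48 rho 36.03 z 45.0 F [-0.2 -0.6 -0.1]
14.5 [[319.0, 433.0], [358.0, 571.0]]
8.5 [[308.0, 434.0], [332.0, 576.0]]
2.5 [[297.0, 435.0], [306.0, 577.0]]
-4 [[285.0, 435.0], [277.0, 576.0]]
-9.5 [[276.0, 433.0], [253.0, 573.0]]
-15 [[266.0, 431.0], [229.0, 568.0]]
```

View pics/w14.png

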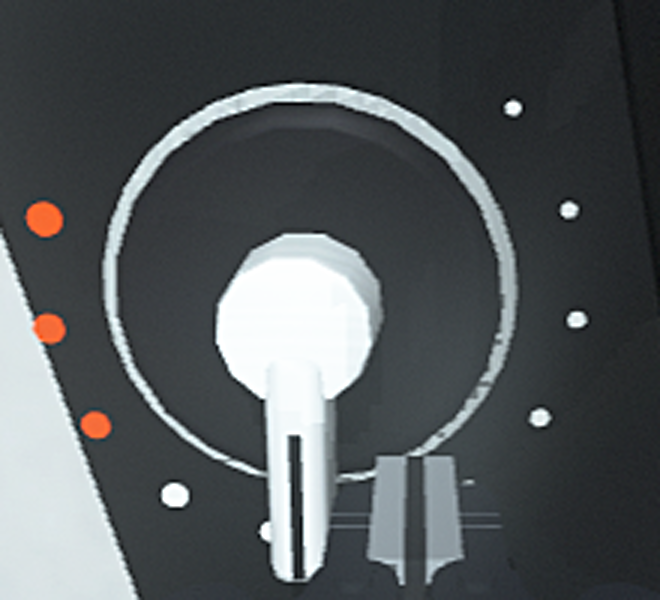

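The same thing happened. The lever moved to about 1° and stays against the finger with no force. I'll guide it to the stop at −9.5° the same way, stopping short to check.

```bash
python3 - <<'E'
from meas import *
for lv in (-.5,-2.5,-4.5,-6.5,-8,-9):
    p,o=pose(lv,18.7,45); r=robot.servo_line(p,o,v=20,max_force=6); print(lv,r,where(lv))
    if r: break
robot.dwell(.3);print(where(lv))
p,o=pose(lv,27,45); robot.servo_line(p,o,v=40); robot.dwell(.1)
im,K,M=cam('wrist'); np.savez('w15.npz',im=im,K=K,M=M); cv2.imwrite('pics/w15.png',cv2.resize(im[80:280,180:400,::-1],None,fx=3,fy=3,interpolation=cv2.INTER_CUBIC))
for a in (2.5,-4,-9.5,-15):
    u=np.array([np.cos(np.radians(a)),np.sin(np.radians(a))]); print(a,[((proj(K,M,[*(CC+r*u),86])-[180,80])*3).round(0).tolist() for r in (16.3,42)])
E
```

```text
-0.5 False t 30.04 off 18.68 rho 36.03 z 45.0 F [-0.4  0.5  0.4]
-2.5 False t 30.29 off 18.65 rho 36.01 z 45.0 F [ 0.2  0.4 -0.5]
-4.5 False t 30.54 off 18.68 rho 36.01 z 45.0 F [-0.2  0.2 -0.6]
-6.5 False t 30.79 off 18.70 rho 35.96 z 45.0 F [-0.3 -0.7  1.2]
-8 False t 31.04 off 18.70 rho 35.98 z 45.0 F [ 0.2 -0.3  0.3]
-9 False t 31.29 off 18.71 rho 35.99 z 45.0 F [ 0.3 -0.2 -0.6]
t 31.59 off 18.73 rho 36.00 z 45.0 F [ 0.5  0.1 -0.4]
2.5 [[261.0, 433.0], [300.0, 573.0]]
-4 [[250.0, 435.0], [272.0, 577.0]]
-9.5 [[240.0, 435.0], [247.0, 577.0]]
-15 [[230.0, 435.0], [223.0, 576.0]]
```

View pics/w15.png

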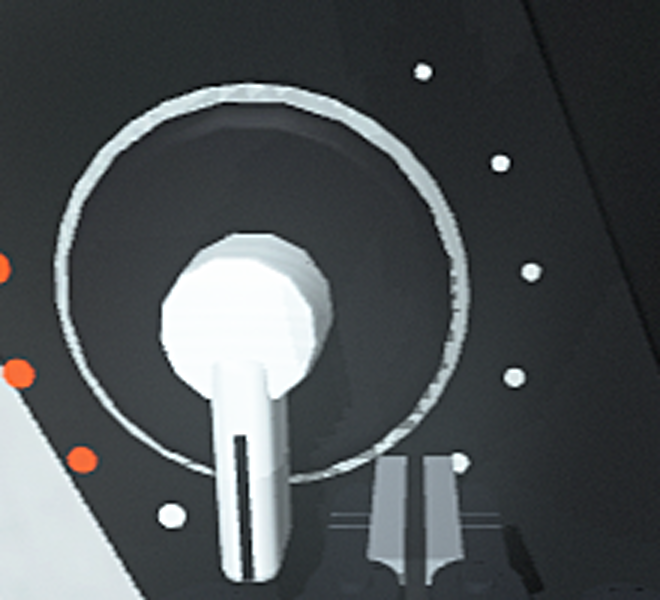

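The line at (240,436)–(247,577) coincides with the −9.5° prediction, so the lever is on dot 6, four clicks from the start. I'll lift off and press the button at (540,−189). Its top is at z ≈ 76, so TCP ≈ 51 touches it and ≈ 45 is fully down.

```bash
python3 - <<'E'
from meas import *
s=robot.state(); p=s['eef_pos']
print(robot.servo_line([p[0],p[1],120],v=150,max_force=10))
b=CC+115*np.array([np.cos(np.radians(15.1)),np.sin(np.radians(15.1))]); b=(b+[539.5,-189.3])/2; print(b)
o=ori(np.radians(171))
print(robot.servo_line([*b,120],o,v=120,max_force=10)); robot.dwell(.2)
im,K,M=cam('side'); cv2.imwrite('pics/s16.png',cv2.resize(im[100:300,240:440,::-1],None,fx=3,fy=3,interpolation=cv2.INTER_CUBIC))
print(robot.servo_line([*b,62],o,v=60,max_force=8)); print(robot.state()['force'])
E
```

```text
False
[ 539.76467628 -189.22099075]
False
False
[-0.77900115 -0.09214962  0.25069423]
```

View pics/s16.png

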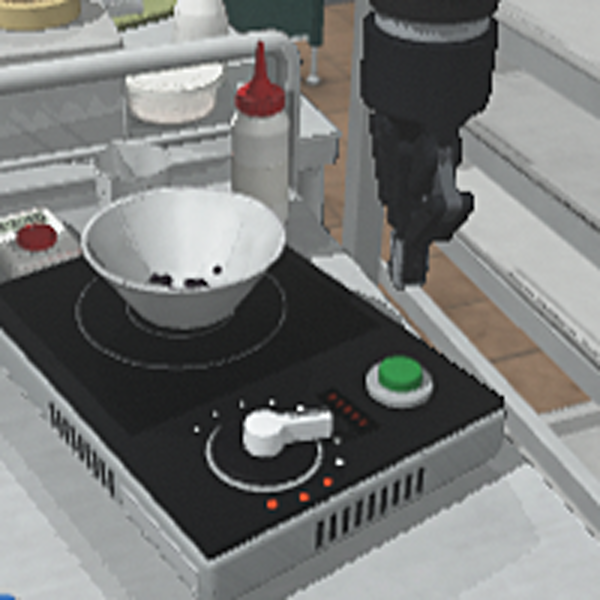

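The side view shows the gripper above the green button at (402,375), the lever pointing at dot 6, and the bowl untouched. Pressing now.

```bash
python3 - <<'E'
from meas import *
s=robot.state(); p=s['eef_pos']; b=[539.76,-189.22]
print(robot.servo_line([*b,40],v=15,max_force=10)); s=robot.state(); print(s['time'],s['eef_pos'],s['force'].round(1))
robot.dwell(.25); s=robot.state(); print(s['time'],s['eef_pos'],s['force'].round(1))
im,K,M=cam('side'); cv2.imwrite('pics/s17.png',cv2.resize(im[150:280,280:430,::-1],None,fx=5,fy=5,interpolation=cv2.INTER_CUBIC))
E
```

```text
True
35.9333 [ 539.75390286 -189.21495169   45.3150944 ] [-0.7  0.1  5.4]
36.1833 [ 539.76083687 -189.19168786   45.25098706] [-1.1  0.1  5.1]
```

View pics/s17.png

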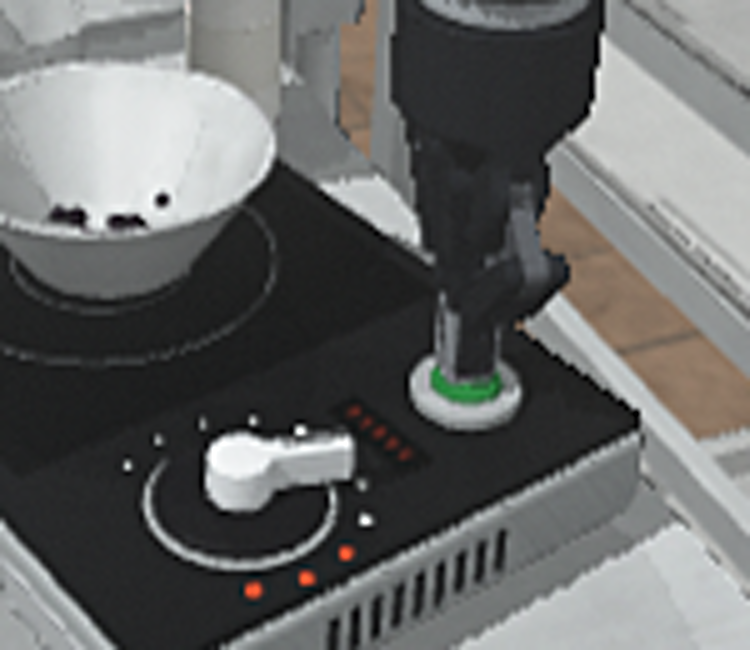

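The button is down with the tips at about 70.0 mm and 5.1 N. I'll push a little further to be sure of the full travel, then release.

```bash
python3 - <<'E'
from meas import *
b=[539.76,-189.22]
print(robot.servo_line([*b,40],v=15,max_force=9)); robot.dwell(.2); s=robot.state(); print(s['time'],s['eef_pos'],s['force'].round(1))
robot.servo_line([*b,120],v=80); 
robot.servo_line([505,-232,190],ori(np.pi/2),v=200); robot.dwell(.2)
im,K,M=cam('wrist'); np.savez('w18.npz',im=im,K=K,M=M); cv2.imwrite('pics/w18.png',im[:,:,::-1]); cv2.imwrite('pics/w18z.png',cv2.resize(im[100:235,150:350,::-1],None,fx=4,fy=4,interpolation=cv2.INTER_CUBIC))
c,st,_=blob(green(im)); print('btn',c,onz(K,M,c,76),robot.state()['time'])
u=np.array([np.cos(np.radians(-9.5)),np.sin(np.radians(-9.5))]); print([((proj(K,M,[*(CC+r*u),86])-[150,100])*4).round(0).tolist() for r in (0,16.3,42)])
im,K,M=cam('side'); cv2.imwrite('pics/s18.png',im[:,:,::-1])
E
```

```text
True
36.6417 [ 539.75399038 -189.20638703   45.23580221] [-1.2  0.3  5.4]
btn [353.69090909 139.52027972] [ 539.69300617 -189.50262761   76.        ] 39.55
[[355.0, 287.0], [422.0, 298.0], [528.0, 315.0]]
```

View pics/w18z.png

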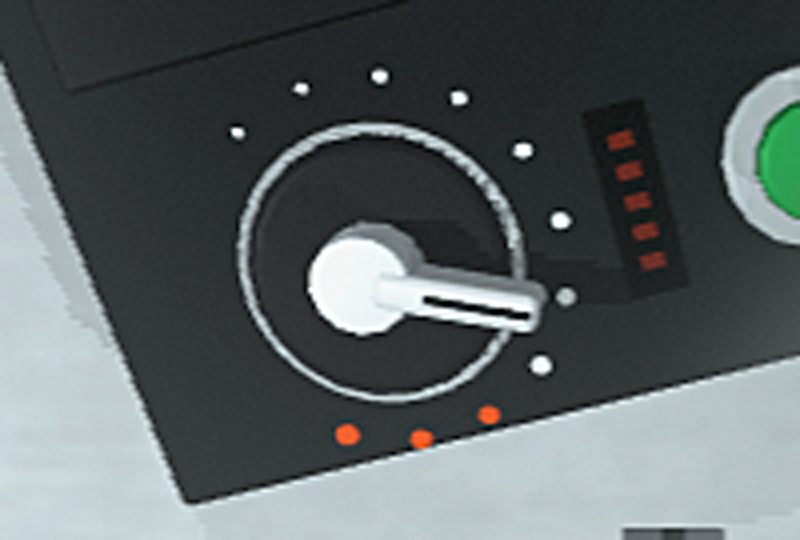

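View pics/s18.png

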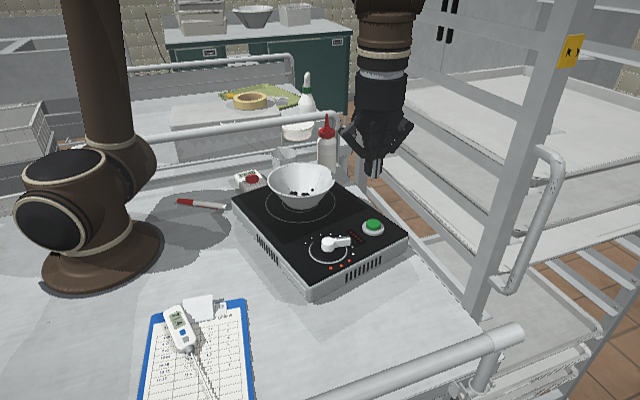

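The final views show the lever's line at (424,298)–(530,317), about −10° against the −9.5° target and on dot 6. The green button is up and bright at (354,140). The bowl, bottle, cup and timer look unmoved in the side view. Handing in.

```bash
python3 - <<'E'
from meas import *
f=lambda u,v:(150+u/4-.4,100+v/4-.4)
d=np.load('w18.npz'); lever_angle(None,d['K'],d['M'],(f(530,317),f(424,298)),'final')
a=cv2.imread('pics/side0.png').astype(int); b=cv2.imread('pics/s18.png').astype(int)
for n,(x0,y0,x1,y1) in dict(bowl=(265,162,338,210),bottle=(316,112,338,165),timer=(232,167,266,192),cup=(270,145,300,165)).items(): print(n,'px changed',(np.abs(a-b)[y0:y1,x0:x1].max(2)>40).sum())
robot.finish_job()
E
```

```text
final dir -10.5 from axis -9.5 r 42.1 16.3
bowl px changed 77
bottle px changed 150
timer px changed 86
cup px changed 66
the job is handed in; nothing more can be done
```

```bash
python3 - <<'E'
import cv2,numpy as np
a=cv2.imread('pics/side0.png',0); b=cv2.imread('pics/s18.png',0)
for n,(x0,y0,x1,y1) in dict(bowl=(265,162,338,210),bottle=(316,112,338,165),timer=(232,167,266,192),cup=(270,145,300,165)).items():
    r=cv2.matchTemplate(b[y0-8:y1+8,x0-8:x1+8],a[y0:y1,x0:x1],cv2.TM_CCOEFF_NORMED); _,v,_,l=cv2.minMaxLoc(r); print(n,'shift px',l[0]-8,l[1]-8,'corr %.3f'%v)
E
```

```text
bowl shift px 0 0 corr 0.990
bottle shift px 0 0 corr 0.845
timer shift px 0 0 corr 0.908
cup shift px 0 0 corr 0.823
```

The dial is turned up four clicks, from stop 2 to stop 6, the green start button has been pressed and has come up again, and the job is handed in. I used about 40 of the 59 s, and no verdict is reported.

**Dial:** The lever started at 86.5° and the last picture has it at −9.5° to −10.5°, against a target of −9.5°. That is about 96–97° of turn for four clicks, within tolerance.

**Button:** I pressed until it stopped moving, with the fingertips at about 70.0 mm, which is the full 6 mm of travel. Pushing harder did not move it further. The last wrist picture shows it up again.

**Loose objects:** Comparing the first and last side pictures, the bowl, bottle, timer and cup all show zero pixel shift. The match is weaker for the cup (0.82) and the bottle (0.85). The gripper was clear of everything when I handed in.

Some things disagreed with the description:
- **Fingertip position:** The fingertips are about 25 mm behind the stated TCP, not 8 mm ahead of it. My first pass went over the lever without touching it. I measured the offset from three camera views and confirmed it by touching the panel.
- **Dial snap:** On clicks 3 and 4 the dial did not snap home by itself after half-way. It stayed just past half-way with almost no force on it. I pushed it gently the rest of the way onto the stop, checking with the camera.
- **Click seating:** That the dial is seated in the fourth click rests on the measured angle. I did not feel a snap there.

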